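# Clock a rotor carrier on the bolt-circle gauge and seat it

### The arm

A 6-joint arm with a two-finger parallel gripper is mounted at the origin on the work surface. World frame = base frame: x ahead of the robot, y to its left, z up, the work surface at z = 0. Lengths are in m, angles in degrees, forces in N, time in s.
With the tool pointing down it reaches from about 0.275 to 0.85 m from the base axis. Payload 5.2 kg.
Tool frame: the origin (TCP) lies between the finger pads; the fingertips stand 14 mm ahead of it and the grasp point (between the pads) lies 5 mm behind it; z points along the fingers, y is the line along which they close (so a half turn about z gives the same grasp; the last joint's range is limited). The gripper opens to 85 mm and grips with 20 to 120 N. Pads are 22 mm wide; open, the fingers measure 114 mm over their backs; the gripper's body (76 mm by 85 mm) begins 54 mm behind the grasp point. The pads swing forward as they close: fully open they stand 13 mm farther back than shut.
Start: joints at [-86.333, 14.817, 87.949, -0, 77.235, -11.62], TCP at [0.145, -0.531, 0.245] pointing down, gripper open.
Joint ranges: [-179.93, 179.93], [-52.35, 119.4], [10.71, 147.94], [-69.91, 249.91], [12.55, 155.21], [-178.61, 178.61]. Speed limits (degrees/s): [147.25, 147.25, 180, 180, 180, 180].

### API

Orientations are given as [roll, pitch, yaw] about the fixed x, y, z axes, in that order (R = Rz(yaw) Ry(pitch) Rx(roll)).
In Python, from plant import arm gives the robot as it stands. The module is installed in compiled form; this text tells all that it offers. Calls block until the motion is done:
- arm.move_pose(position, orientation): joint-space move of the TCP to a pose.
- arm.move_linear(position, frame=None, v=0.15, max_force=None): straight line of the TCP; frame=None keeps the orientation; v is the mean speed in m/s. With max_force (N) it stops when the force on the tool has changed by that much, and returns True; else False.
- arm.movej(angles): joint-space move.
- arm.open() and arm.clamp(newtons=None): open the fingers fully, or close them until they stop; newtons is the grip in N (None keeps the last).
- arm.pause(seconds).
- arm.inverse_kinematics(position, orientation): joint angles nearest the present ones, or None.
- arm.get_obs(): the state.
- arm.read_camera(name): name is "side" or "top"; returns the picture (384x512x3 uint8, blue, green, red); there is no depth.
- arm.get_calibration(name): a dict with "intrinsics" (3x3 intrinsics, pixels), "pose" (4x4, takes a point from camera to world coordinates). Camera axes: x right, y down, z forward; pixel columns grow to the right and rows downward; lengths in m; the calibration is good to about 2 mm. A picture is of the moment at which its call begins. get_calibration takes no time and is no camera call.
A pose or a line that the arm cannot do raises arm.IKError and nothing moves.
- arm.job_done(): hands the job in; it is judged then, once.
Trained networks look in the newest picture that a camera, given by its name, has taken for a name from the list of things; names that differ only in an ending like _2 or _b are one class to them, and where a whole thing is asked for, a point or a joint stands for the part that bears it (a point fixed in the world has none). Each returns a list of dicts, best first, with "confidence" (0 to 1); they miss things now and then, are a little off and sometimes report something else, mostly with a low value. They report only what shows in the picture. A call takes as long as a camera call. They do not tell look-alikes from the thing itself.
- arm.silhouettes(camera, label): "mask" (384x512 bool, what is visible of it) and "bbox" ([left, top, right, bottom] in pixels, round what is visible of it).
- arm.tip_of(camera, label): "pixel" ([column, row] in pixels: a listed point, or the origin of a listed thing).
The state is a dict: "time": time; "q": joint angles; "joint_vel": joint speeds; "tau": joint torques, N m; "tool_pos": TCP position; "ee_rot": TCP orientation; "force": force on the tool from outside, world axes, zero at the start; "ft_torque": the same for the moment, N m; "width": finger opening in m; "grip_force": force on a finger pad.
Only numpy, scipy, OpenCV 4.12 (cv2) and the standard library are available. Lean on these libraries where they do the work, as an engineer would, in place of code of your own. Each camera call takes 0.05 s, during which the arm holds its last target. There are 200 camera calls.

### The job

The aluminium rotor carrier has been left riding on the tips of the four studs of the bolt-circle gauge. Turn it on the gauge's spigot until its flange holes line up with the studs, then ease it down gently, never dropping or forcing it, until the flange sits fully home and flat on the gauge's seat, and let go. Leave the other parts on the bench where they are.

Things in the scene. Friction and masses are not known exactly. Their poses are not given: they have to be found in the camera images.
- carrier: Bare aluminium rotor carrier, 0.3 to 0.65 kg: round flange 130 mm across, 10 mm thick, with a neck standing up from its middle, 54 mm high overall, 31 mm bore through. Origin: centre of the flange's underside; z up the neck. At the start the bore is over the gauge's spigot and the level flange rests on the stud tips, 14 mm above the seat, turned 17 to 45 degrees off the nearest fit.
- carrier_neck (a point): On the axis of the carrier's round neck, 34 mm above the carrier's origin: a good height to hold it from above, in any finger direction. The neck is 50 mm in diameter and clear from 14 to 54 mm above the origin (flange top at 10 mm); axes as the carrier's.
- carrier_hole (a point): Centre of one of the carrier's four equal through holes, at the flange's top face. The holes are 14 mm in diameter on a 100 mm bolt circle, at 45, 135, 225 and 315 degrees from the carrier's own x axis. Any of the four ways that the holes fit the studs will do.
- gauge: Steel bolt-circle gauge, fixed to the bench: a square plate 150 x 150 x 14 mm with a round raised seat (68 mm across, top 20 mm above the bench), a dark coned spigot in the middle (29 mm diameter, 1 mm play all round in the carrier's bore, 60 mm above the seat) and four studs. Origin: centre of the plate's underside, z up, x and y square to the plate's sides.
- gauge_seat (a point): Centre of the gauge's round seat face, 20 mm above the bench, axes as the gauge's. Fully home, the carrier's origin is here and the stud tips stand 4 mm proud of the flange's top.
- gauge_stud (a point): Tip of one of the gauge's four dark studs, 14 mm above the seat: 10 mm in diameter, ball-nosed, on a 100 mm bolt circle at 45, 135, 225 and 315 degrees from the gauge's x axis. The flange hides them from above until it fits. It fits when the yaws of carrier and gauge are equal or differ by a multiple of 90 degrees; with 2 mm play round each stud, 1 or 2 degrees off still goes down freely.
- gauge_corner (a point): Top of the cap screw in one corner of the gauge's plate, on the plate's diagonal, 88 mm from the centre and 19 mm above the bench. There is one in each corner, never hidden from above by the carrier; each stud lies on the line from the centre to such a screw, so the screws show where the studs are.
- bushing: Bystander: pressed steel bushing, 64 mm tall, 54 mm in diameter with a 66 mm foot collar; origin at the centre of its underside.
- sleeve: Bystander: brass sleeve standing on end, 90 mm tall, 44 mm in diameter; origin at the centre of its underside.
- bearing_cup: Bystander: chrome bearing cup lying flat, a ring 90 mm in diameter and 26 mm high; origin at the centre of its underside.
- anvil: Bystander: black phenolic press anvil lying flat, a notched disc 110 mm in diameter and 22 mm thick; origin at the centre of its underside. (The iron hand press it belongs to, about 450 mm tall, is fixed to the bench well clear of the work, to the left of the robot's base.)
Not all that is in view belongs to the job. What is shaped like the gauge but yellow is not meant.

How it is judged:
By the outcome, as a careful person would: the job done as asked, in the order asked, and still so for the second after the job is handed in, with the robot touching nothing.
It also fails if it takes over 42 s, if anything falls off the work surface, if the arm or the gripper's body presses on something with over 40 N, if the wrist force passes 120 N, or if a joint passes its speed limit or range.

## Working session

There is one attempt and no reset: what is moved stays moved. The work goes in short steps, each a Python script; the robot and the scene stay as the last script left them, time stands still between calls to the robot, and variables do not carry over. Pictures are saved under pics/ and viewed, at most 10 in all, crops included, and the job is handed in when it is done.

```bash
mkdir -p pics
cat > h.py <<'E'
import numpy as np, cv2
from plant import arm
def ray(cam,px,z):
    c=arm.get_calibration(cam);K=np.array(c["intrinsics"]);T=np.array(c["pose"])
    d=T[:3,:3]@np.linalg.solve(K,[px[0],px[1],1]);o=T[:3,3]
    return (o+d*(z-o[2])/d[2])
E
python3 - <<'E'
from h import *
for c in("top","side"):
    im=arm.read_camera(c);cv2.imwrite(f"pics/{c}0.png",im)
    print(c,np.round(arm.get_calibration(c)["pose"],3).tolist())
    for n,z in(("carrier_neck",.068),("carrier_hole",.044),("gauge_corner",.019),("gauge",0),("carrier",.034)):
        for d in arm.tip_of(c,n): print(n,np.round(d["pixel"],1),round(d["confidence"],2),np.round(ray(c,d["pixel"],z),4))
o=arm.get_obs();print(o["time"],o["force"],o["ee_rot"],o["width"])
E
```

```text
top [[-0.03, -0.993, 0.116, 0.309], [-1.0, 0.03, -0.004, 0.006], [0.001, -0.116, -0.993, 1.321], [0.0, 0.0, 0.0, 1.0]]
carrier_neck [261.9 165.4] 0.74 [ 0.5038 -0.01    0.068 ]
carrier_neck [251.3 150.9] 0.68 [0.5459 0.0185 0.068 ]
gauge_corner [315.6  65.8] 0.9 [ 0.8077 -0.1805  0.019 ]
gauge_corner [242.  147.1] 0.85 [0.5673 0.0459 0.019 ]
gauge_corner [213.7  55.5] 0.74 [0.8489 0.1235 0.019 ]
gauge_corner [139.4 239. ] 0.71 [0.3092 0.346  0.019 ]
gauge_corner [152.4 203.8] 0.5 [0.4089 0.3085 0.019 ]
gauge [235.5  82. ] 0.92 [0.7715 0.061  0.    ]
gauge [164.6 267.9] 0.88 [0.2244 0.2784 0.    ]
gauge [262.1 168.8] 0.84 [ 0.5042 -0.0112  0.    ]
gauge [369.7 275.1] 0.84 [ 0.1863 -0.3108  0.    ]
gauge [330.3  89.6] 0.81 [ 0.7392 -0.2242  0.    ]
gauge [245.9 145.7] 0.3 [0.5749 0.0348 0.    ]
carrier [263.5 167.8] 0.66 [ 0.502  -0.0148  0.034 ]
side [[-0.985, -0.088, 0.152, 0.312], [-0.175, 0.462, -0.87, 1.019], [0.007, -0.883, -0.47, 0.625], [0.0, 0.0, 0.0, 1.0]]
carrier_neck [248.3 200.7] 0.9 [0.513  0.0035 0.068 ]
carrier_hole [245.1 210.3] 0.77 [0.5193 0.0245 0.044 ]
gauge_corner [136.1 222.2] 0.97 [0.8461 0.1178 0.019 ]
gauge_corner [331.9 184.2] 0.92 [ 0.2454 -0.2743  0.019 ]
gauge_corner [306.7 294.3] 0.91 [0.3061 0.3447 0.019 ]
gauge_corner [179.1 179.9] 0.63 [ 0.825  -0.2019  0.019 ]
gauge_corner [224.9 216. ] 0.6 [0.5845 0.0298 0.019 ]
gauge_corner [236.5 212. ] 0.56 [ 0.5536 -0.0021  0.019 ]
gauge_corner [190.9 276. ] 0.35 [0.5952 0.3314 0.019 ]
gauge [164.1 225.8] 0.89 [0.7665 0.0933 0.    ]
gauge [253. 217.] 0.7 [ 0.5005 -0.0121  0.    ]
gauge [349. 184.] 0.6 [ 0.1774 -0.3293  0.    ]
gauge [202.6 184.6] 0.56 [ 0.7368 -0.2165  0.    ]
carrier [252.  208.4] 0.75 [ 0.5033 -0.009   0.034 ]
0.6 [ 0.38607442  1.08116109 -1.03915839] [1.79997207e+02 4.13035024e-04 1.52824695e+01] 0.08539447874934308
```

View pics/top0.png

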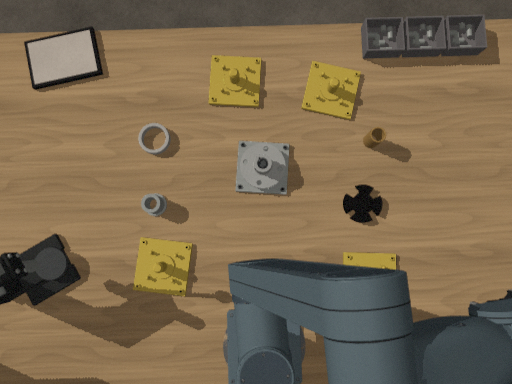

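```bash
python3 -c "
import cv2
a=cv2.imread('pics/top0.png')[120:220,200:325];cv2.imwrite('pics/crop0.png',cv2.resize(a,None,fx=6,fy=6,interpolation=cv2.INTER_CUBIC))"
```

```text
(no output)
```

View pics/crop0.png

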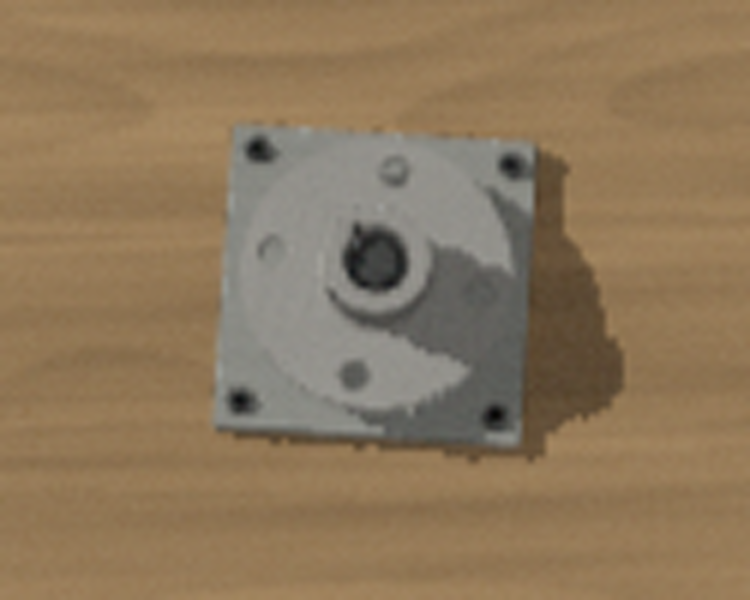

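View pics/side0.png

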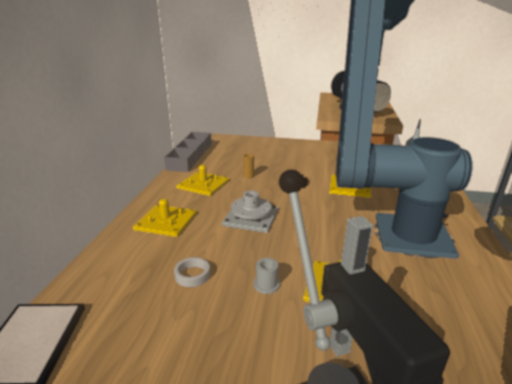

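The grey gauge carries the carrier: plate centre at about (263,168) in the top view, and its four dark corner screws show in the crop. The yellow look-alikes at (236,82), (331,90), (164,268) and (370,260) are not meant. In the crop, the screws are at (260,149), (512,165), (240,401) and (495,415), and the holes at (395,171), (271,249), (353,376) and (479,290).

Run:
```python
from h import *
f=lambda p:[(p[0]+.5)/6-.5+200,(p[1]+.5)/6-.5+120]
C=np.array([ray("top",f(p),.019)[:2] for p in [(260,149),(512,165),(240,401),(495,415)]])
H=np.array([ray("top",f(p),.044)[:2] for p in [(395,171),(271,249),(353,376),(479,290)]])
def fit(P):
    c=P.mean(0);d=P-c
    th=np.angle(np.sum(np.exp(4j*np.arctan2(d[:,1],d[:,0]))))/4
    return c,np.linalg.norm(d,axis=1),np.degrees(th)-45,np.degrees(np.arctan2(d[:,1],d[:,0]))
g=fit(C);h=fit(H);print(g);print(h);print("turn",(g[2]-h[2]+45)%90-45)
# side bearings of gauge from the networks
print(arm.get_obs()["time"])
for y in range(-180,180,15):
    q=arm.inverse_kinematics([g[0][0],g[0][1],.07],[180,0,y]); print(y,None if q is None else np.round(q,0))
```

```text
(array([ 0.50796652, -0.01193452]), array([0.08683644, 0.08765845, 0.08808127, 0.08645151]), np.float64(-5.543969942109975), array([  39.25844038,  -50.61114478,  129.63929325, -140.46246968]))
(array([ 0.50926034, -0.01066437]), array([0.04951136, 0.05049574, 0.05127198, 0.05054332]), np.float64(-58.10668179304546), array([ -13.19689897,   76.00854855,  166.75694644, -101.99477201]))
turn -37.437288149064514
0.6
-180 [ -14.   22.  106.    0.   52. -104.]
-165 [ -14.   22.  106.    0.   52. -119.]
-150 [ -14.   22.  106.    0.   52. -134.]
-135 [ -14.   22.  106.    0.   52. -149.]
-120 [ -14.   22.  106.   -0.   52. -164.]
-105 None
-90 [-14.  22. 106.  -0.  52. 166.]
-75 [-14.  22. 106.  -0.  52. 151.]
-60 [-14.  22. 106.  -0.  52. 136.]
-45 [-14.  22. 106.  -0.  52. 121.]
-30 [-14.  22. 106.  -0.  52. 106.]
-15 [-14.  22. 106.  -0.  52.  91.]
0 [-14.  22. 106.  -0.  52.  76.]
15 [-14.  22. 106.  -0.  52.  61.]
30 [-14.  22. 106.  -0.  52.  46.]
45 [-14.  22. 106.  -0.  52.  31.]
60 [-14.  22. 106.  -0.  52.  16.]
75 [-14.  22. 106.  -0.  52.   1.]
90 [-14.  22. 106.  -0.  52. -14.]
105 [-14.  22. 106.   0.  52. -29.]
120 [-14.  22. 106.   0.  52. -44.]
135 [-14.  22. 106.   0.  52. -59.]
150 [-14.  22. 106.   0.  52. -74.]
165 [-14.  22. 106.   0.  52. -89.]
```

The gauge yaw is about -5.5°, and the carrier needs about -37.4° of turn. I'll grasp at yaw 122 and turn to 84.5, so the fingers end between the studs.

Run:
```python
from h import *
x,y=.5080,-.0113
arm.move_pose([x,y,.17],[180,0,121.9])
arm.move_linear([x,y,.068],v=.08,max_force=10)
def s(t):
    o=arm.get_obs();print(t,round(o["time"],2),np.round(o["tool_pos"],4),np.round(o["force"],1),np.round(o["ft_torque"],2),round(o["width"],4),round(o["grip_force"],1))
s("pre");arm.clamp(25);arm.pause(.2);s("clamp")
im=arm.read_camera("top")[100:240,190:340];cv2.imwrite("pics/c1.png",cv2.resize(im,None,fx=4,fy=4,interpolation=2))
```

```text
pre 4.3 [ 0.5084 -0.0114  0.0685] [0.7 0.1 0.5] [ 0.01 -0.01  0.03] 0.0853 0.0
clamp 4.92 [ 0.5084 -0.0113  0.0684] [0.2 0.5 6.1] [0.05 0.06 0.05] 0.0492 29.0
```

View pics/c1.png

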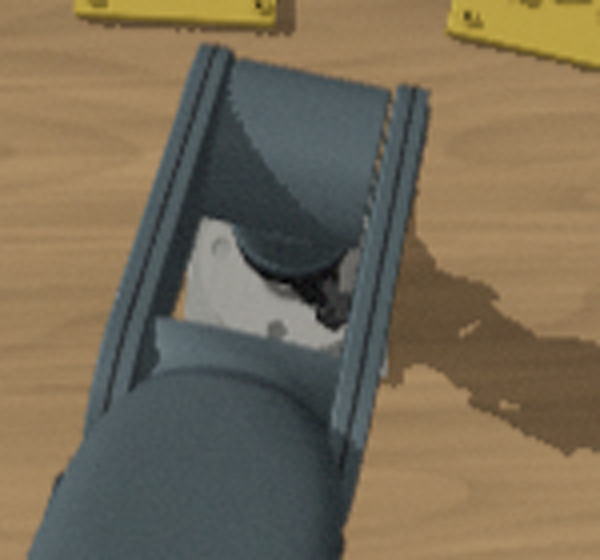

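The arm mostly hides the part, but the fingers hold the neck (width 49 mm) and the lateral forces are near zero. Next: a slight lift, then the turn.

```bash
cat >> h.py <<'E'
def s(t):
    o=arm.get_obs();print(t,round(o["time"],2),np.round(o["tool_pos"],4),np.round(o["ee_rot"],2),np.round(o["force"],1),np.round(o["ft_torque"],2),round(o["width"],4),round(o["grip_force"],1));return o
E
python3 - <<'E'
from h import *
arm.clamp(50);s("clamp")
p=np.array(arm.get_obs()["tool_pos"]);p=np.array([.508,-.0113,p[2]])
arm.move_linear(p+[0,0,.003],v=.02);arm.pause(.2);s("lift")
for a in (109.4,96.9,84.4): arm.move_pose(p+[0,0,.003],[180,0,a]);arm.pause(.1);s(a)
for c in("top","side"):
    arm.read_camera(c)
    for n,z in(("carrier_hole",.047),("gauge_corner",.019),("gauge_stud",.034)):
        for d in arm.tip_of(c,n):
            r=ray(c,d["pixel"],z)
            if np.hypot(r[0]-.508,r[1]+.0113)<.12: print(c,n,np.round(d["pixel"],1),round(d["confidence"],2),np.round(r,4),round(np.degrees(np.arctan2(r[1]+.0113,r[0]-.508)),1))
im=arm.read_camera("side")[160:250,200:310];cv2.imwrite("pics/s1.png",cv2.resize(im,None,fx=6,fy=6,interpolation=2))
E
```

```text
clamp 5.18 [ 0.5084 -0.0114  0.0685] [1.7996e+02 4.0000e-02 1.2190e+02] [-1.   0.5  5.2] [0.08 0.14 0.06] 0.0491 50.4
lift 5.71 [ 0.5077 -0.0112  0.0711] [-1.7997e+02 -4.0000e-02  1.2190e+02] [ 1.3  0.9 -5.2] [ 0.02 -0.12 -0.  ] 0.0489 52.5
109.4 6.13 [ 0.5078 -0.0113  0.0714] [-1.7997e+02 -1.0000e-02  1.0960e+02] [-0.3  0.2 -3.1] [ 0.05 -0.05 -0.08] 0.0488 52.5
96.9 6.56 [ 0.5079 -0.0113  0.0715] [-179.99   -0.     97.14] [ 0.4  0.3 -2.9] [0.05 0.02 0.02] 0.0485 52.5
84.4 6.98 [ 0.508  -0.0113  0.0715] [-180.      0.     84.65] [-0.1 -0.2 -3.4] [ 0.   -0.02  0.01] 0.0485 52.5
top carrier_hole [248.8 149.8] 0.78 [0.5533 0.0258 0.047 ] 39.3
top carrier_hole [262.5 164.3] 0.67 [ 0.5102 -0.0121  0.047 ] -20.1
top gauge_stud [253.  149.9] 0.63 [0.5551 0.0139 0.034 ] 28.1
side carrier_hole [237.9 209.6] 0.7 [0.5414 0.0295 0.047 ] 50.7
side gauge_corner [228.  216.4] 0.87 [0.5741 0.0304 0.019 ] 32.3
side gauge_stud [236.9 207.1] 0.88 [ 0.5534 -0.0082  0.034 ] 3.8
```

View pics/s1.png

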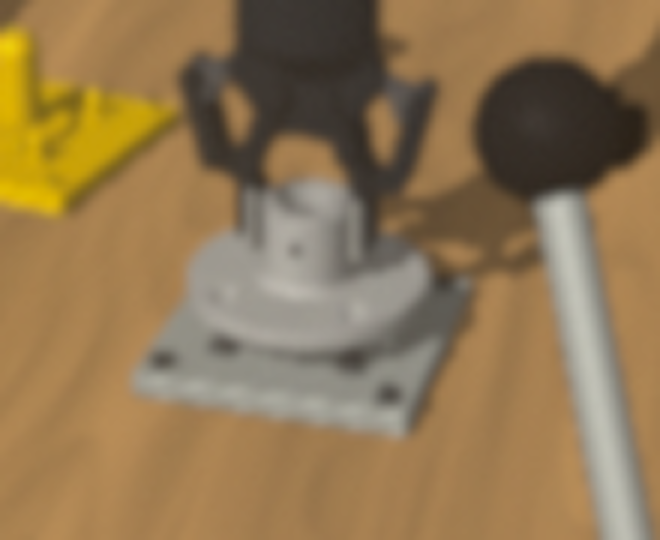

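In the side crop, the carrier is held level. Its holes at (230,290) and (358,312) sit over the studs at (225,345) and (352,358), parallel to the screws at (160,360) and (388,395). The top view puts one hole at 39.3°, the same as the screw bearing. Now I lower it with force guarding.

Run:
```python
from h import *
p=[.508,-.0113]
for z in(.067,.062,.057):
    hit=arm.move_linear(p+[z],v=.015,max_force=8);o=s((z,hit))
    if hit: break
```

```text
(0.067, False) 7.88 [ 0.5079 -0.0113  0.0668] [-179.98   -0.     84.4 ] [ 0.5  0.5 -2.7] [0.02 0.01 0.02] 0.0484 52.5
(0.062, False) 8.37 [ 0.5079 -0.0113  0.0619] [-179.98   -0.     84.4 ] [ 0.5 -0.8 -3.5] [-0.01  0.04  0.01] 0.0486 52.5
(0.057, False) 8.85 [ 0.5079 -0.0113  0.0569] [-179.98   -0.     84.4 ] [-0.1  0.2 -3.8] [ 0.    0.01 -0.04] 0.0489 52.5
```

Below the stud tips with no contact. Now the last bit, down to touch.

Run:
```python
from h import *
p=[.508,-.0113]
hit=arm.move_linear(p+[.051],v=.008,max_force=6);o=s(hit);arm.pause(.2);s("rest")
im=arm.read_camera("side")[160:250,200:310];cv2.imwrite("pics/s2.png",cv2.resize(im,None,fx=6,fy=6,interpolation=2))
```

```text
True 9.28 [ 0.5081 -0.0113  0.0549] [179.98   0.    84.4 ] [-0.3  0.4  5.8] [-0.03  0.04 -0.04] 0.0489 53.3
rest 9.48 [ 0.5081 -0.0113  0.0549] [179.98   0.    84.4 ] [0.2 0.9 6.6] [-0.02  0.06 -0.01] 0.049 53.3
```

View pics/s2.png

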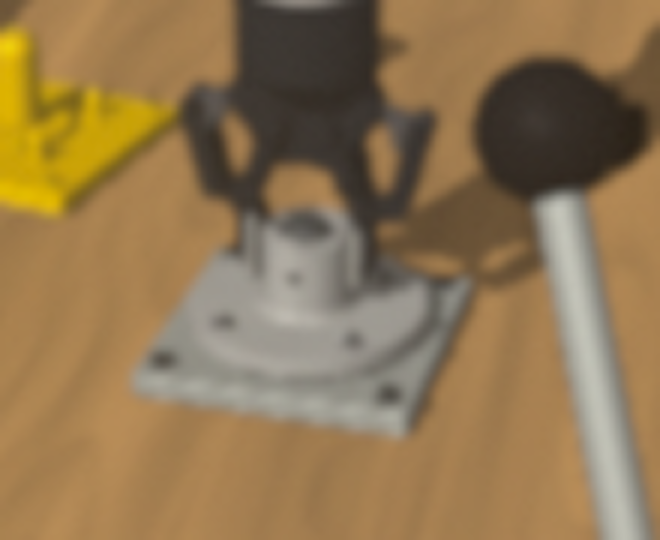

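The side crop shows the flange down on the plate, with the dark stud tips standing through the holes at (224,320) and (353,340). A small extra nudge checks that it is truly home before release.

Run:
```python
from h import *
p=[.508,-.0113]
print(arm.move_linear(p+[.053],v=.008,max_force=8));s("nudge");arm.pause(.1);s("")
arm.clamp(20);arm.pause(.3);s("soft")
```

```text
True
nudge 9.74 [ 0.5082 -0.0113  0.0549] [-1.7993e+02 -1.0000e-02  8.4410e+01] [-2.1 -0.4  4.3] [-0.08 -0.08 -0.06] 0.0489 53.3
 9.84 [ 0.5082 -0.0113  0.0549] [-179.93   -0.     84.41] [-1.8  0.3  5.8] [-0.05 -0.02 -0.01] 0.0486 53.3
soft 10.36 [ 0.5082 -0.0113  0.0549] [-1.7993e+02 -1.0000e-02  8.4410e+01] [-1.6  1.1  6.7] [-0.03 -0.09  0.01] 0.0491 53.4
```

Run:
```python
from h import *
arm.open();arm.pause(.2);s("open")
p=[.508,-.0113]
arm.move_linear(p+[.17],v=.1);arm.move_pose([.30,-.35,.30],[180,0,40]);arm.pause(.3);s("away")
a=arm.read_camera("top")[120:220,200:325];b=arm.read_camera("side")[170:245,205:299]
a=cv2.resize(a,(500,400),interpolation=2);b=cv2.resize(b,None,fx=400/75,fy=400/75,interpolation=2)[:,:300]
cv2.imwrite("pics/f.png",np.hstack([a,b]))
```

```text
open 11.02 [ 0.5073 -0.0111  0.054 ] [-1.798e+02 -3.000e-02  8.441e+01] [ 1.3 -0.  -0.2] [ 0.03  0.03 -0.02] 0.0854 0.0
away 14.17 [ 0.3004 -0.3496  0.2998] [-1.7998e+02 -1.0000e-02  4.0070e+01] [-0.4  0.2 -0. ] [ 0.    0.05 -0.01] 0.0852 0.0
```

View pics/f.png

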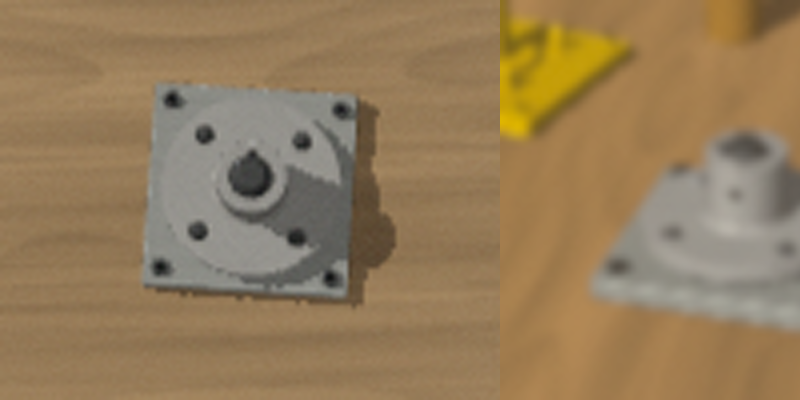

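In the left panel, all four dark stud tips show in the holes at (205,134), (302,141), (198,231) and (297,237), in line with the screws. In the right panel, the flange sits level and low, and the gripper is clear.

```bash
python3 -c "
from plant import arm
print(arm.job_done())"
```

```text
the job is handed in; nothing more can be done
None
```

I turned the carrier about -37.5°, lowered it under force guard until it met the seat, and released it; all four studs show through the holes, the flange looks level, and the job is handed in at about 14 s. The one loose end is that the gripper came down 13.5 mm to contact instead of the nominal 14 mm, and I did not measure the flange height after release.

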